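Clamp a glued printing block, release it, set it in the galley

TASK

The copper face of the small printing block standing in the jig has just been glued on: close the locking clamp on it until the ratchet has clicked twice and no further, take your hand right off and leave it clamped for three seconds. Then release the ratchet by pressing the free handle sideways (straight down, no more than it needs, so that it is not bent) and swing it wide open again. Last, lift the block out, set it down (do not drop it) on the floor of the steel galley tray, upright as it stood, leave the clamp open and do not disturb the other things.

Things in the scene. Friction and masses are not known exactly. Their poses are not given: they have to be found in the camera images.
- clamp: Shop-made plywood jig, fixed, 257 x 120 mm, 18 mm thick, that carries a ring-handled locking clamp (like a large haemostat) lying level, mid-plane 48 mm above the table. Origin: jig's underside, below the clamp's pivot; x to the jaws, y to the free handle, z up. Fixed half: ring bolted down at x -140, y -32 mm (nut, top 70 mm high), up to 0.055 rad askew about the pivot; jaw at y +12 mm.
- handle (a joint): Angle (rad) of the free handle about the upright pivot: 0 fully open, grows as the handles close; plus turns the free ring towards the fixed one (-y of the jig). The jaw meets the block at 0.15 to 0.26. The ratchet's three clicks come between 0.15 and 0.37, about 0.041 apart; where the first comes differs each time by up to 0.13. Turns freely (under 0.5 N) until the teeth meet; stays where it is left.
- shank (a joint): Downward spring of the free handle (rad), 0 at rest; about a level line 20 mm behind the pivot. At free_shank it springs about 3.8 N per mm. Riding over a tooth it gives by 0.021 by itself (let it). Pressed down about 0.022 (2 mm, some 8 N at free_shank) the teeth come free. Over 0.055 (5 mm, 19 N) counts as bent.
- free_shank (a point): Point on the free handle's straight shank just ahead of its ring, 112 mm from the pivot, the place to push or press: bar 8.5 mm wide, 7 mm deep, at about -0.24 rad to the jig's x, turning with the handle; point at its mid-depth, top 3.5 mm higher, 30 mm of air below. Pushing it towards the fixed handle takes 3 to 7 N to pass the first tooth and 7 to 14 N the second; at each click the push drops by 2 to 4 N, then rises again.
- free_ring (a point): Centre of the free handle's finger ring: 38 mm outside, 23 mm hole, 7.6 mm bar, lying level. At the click positions about 26 mm of air lies between it and the fixed ring.
- moving_jaw: Jaw of the free half, bowed, with a rubber-faced pad 20 x 11 mm, its pad 55 mm from the pivot; origin at the pivot; springs a little under load. One click more raises its pressure by some 8 N; two clicks give 9 to 14 N, the right pressure.
- block_center (a point): Centre of the printing block: 40 mm (x) x 23.5 mm (y, the way it is clamped) x 48 mm high, 65 g, wood with a copper face on its -y side, loose, on a wooden rest 28 mm above the table between the clamp's pads (11 mm high). Its top 22 mm stand clear above the jaws, free on all sides, to be gripped there. x as the jig's x.
- galley_floor (a point): Galley: fixed flat steel tray 220 x 150 mm, floor 2 mm above the table; two sides and far end 14 mm high, end towards the robot open, wooden furniture 21 mm high inside the far end and right side. Point: middle of the free floor, on its surface; x along its length, away from the robot. Free floor: x -0.10 to +0.095, y -0.064 to +0.068 m.
- ink_tin: Bystander: round ink tin, 79 mm across, 46 mm high; origin under its centre.
- tape_roll: Bystander: roll of tape lying flat, 92 mm across, 24 mm high; origin under its centre.
- brayer: Bystander: hand roller with wooden handle, 155 mm long, 92 mm wide, 40 mm high; origin under the roller's middle, handle to its -x.
Things that resemble listed ones, but are neither listed nor needed, are in the scene too. Of the things like the part that bears block_center, leave any that is red; of the rest the smaller one is meant.

How it is judged:
By the outcome, as a careful person would: the job done as asked, in the order asked, and still so for the second after the job is handed in, with the robot touching nothing.
It also fails if it takes over 72 s, if anything falls off the work surface, if the arm or the gripper's body presses on something with over 40 N, if the wrist force passes 120 N, or if a joint passes its speed limit or range.

ROBOT

A 6-joint arm with a two-finger parallel gripper is mounted at the origin on the work surface. World frame = base frame: x ahead of the robot, y to its left, z up, the work surface at z = 0. Lengths are in mm, angles in rad, forces in N, time in s.
With the tool pointing down it reaches from about 350 to 775 mm from the base axis. Payload 7.3 kg.
Tool frame: the origin (TCP) lies midway between the tips of the shut fingers; the grasp point (between the pads) lies bot.tcp_to_grasp behind it (bot.tcp_to_grasp is the distance from the TCP to the grasp point, in mm); z points along the fingers, y is the direction in which the jaws open and shut (so a half turn about z gives the same grasp; the last joint's range is limited). The gripper opens to 92 mm and grips with 3 to 60 N. Pads are 19 mm wide; open, the fingers measure 130 mm over their backs; the gripper's body (75 mm by 190 mm) begins 47 mm behind the grasp point.
Start: joints at [-1.395, 0.342, 1.524, -0, 1.275, -0.146], TCP at [166.067, -498.063, 226.741] pointing down, gripper open.
Joint ranges: [-2.53, 2.53], [-0.77, 2.02], [0.04, 2.7], [-1, 4.14], [0.28, 2.66], [-3.11, 3.11]. Speed limits (rad/s): [2.57, 2.57, 3.14, 3.14, 3.14, 3.14].

INTERFACE

Orientations are given as [roll, pitch, yaw] about the fixed x, y, z axes, in that order (R = Rz(yaw) Ry(pitch) Rx(roll)).
In Python, from plant import bot gives the robot as it stands.
- The arm moves only by the shell command python3 -m inch 'ROWS'. ROWS is JSON, one flat list of numbers, 7 for each row, row after row: the shift along the world's x, y, z in cm, then the turn, a rotation vector about the world's x, y, z in degrees, then the gripper command: -1 is shut, 1 is fully open, values between are in proportion. In form: [tx, ty, tz, ax, ay, az, fingers, tx, ty, tz, ax, ay, az, fingers, ...]. A call has exactly 5 rows; each row is the pose to reach, as a shift and turn from the pose measured when the call began; what a row does not reach only later rows make up. A row lasts 1/10 s, in which the tool goes at most 50 mm and 8.59 degrees, less where a joint would pass 70% of its speed; a pose out of reach is approached as far as the arm can. A call with a gripper value outside its range is refused whole. The fingers move at their own pace and stop on an object; the grip force is fixed at half the most. Time passes only in rows, so rows that repeat a pose let the fingers close, or fill a call up. It gives the time, the measured TCP pose, the force and the opening at its end, in the units of the state.
- bot.get_obs(): the state, without advancing time (a new reading comes with each control period).
- bot.capture(name): name is "side" or "top"; returns the picture (384x512x3 uint8, red, green, blue); there is no depth.
- bot.calibration(name): a dict with "fx", "fy", "cx", "cy" (pixels), "cam_to_world" (4x4, takes a point from camera to world coordinates). Camera axes: x right, y down, z forward; pixel columns grow to the right and rows downward; lengths in mm; the calibration is good to about 2 mm. A picture is of the moment at which its call begins. calibration takes no time and is no camera call.
- bot.close_job(): hands the job in, once; it reports no verdict.
The state is a dict: "time": time; "joint_positions": joint angles; "dq": joint speeds; "tau": joint torques, N m; "tool_pos": TCP position; "tcp_rot": TCP orientation; "contact_force": force on the tool from outside, world axes, zero at the start; "moment": the same for the moment, N m; "grip_width": finger opening in mm.
Only numpy, scipy, OpenCV 4.12 (cv2) and the standard library are available. Lean on these libraries where they do the work, as an engineer would, in place of code of your own. Each camera call takes 0.05 s, during which the arm holds its last target.

## Working session

There is one attempt and no reset: what is moved stays moved. The work goes in short steps, Python scripts to look and compute and a shell command to move; the robot and the scene stay as the last step left them, time stands still between calls to the robot, and variables do not carry over. Pictures are saved under pics/ and viewed, and the job is handed in when it is done.

```bash
ls; mkdir -p pics; python3 - <<'E'
from plant import bot
import cv2
print(bot.get_obs(), bot.tcp_to_grasp)
for n in("side","top"):
    im=bot.capture(n); cv2.imwrite(f"pics/{n}0.png",im[:,:,::-1]); 
    c=bot.calibration(n); print(n,c)
E
```

```text
pics
{'time': 0.0, 'joint_positions': array([-1.39497839e+00,  3.42748934e-01,  1.52501576e+00,  2.07639546e-05,
        1.27540966e+00, -1.45995306e-01]), 'dq': array([ 0.00059728, -0.0009894 , -0.00076595,  0.00054809, -0.00195846,
       -0.00246386]), 'tau': array([-6.98807835e-04, -4.31240594e+01, -2.44225109e+01,  7.16436398e-02,
        5.57876111e-02, -1.11651493e-04]), 'tool_pos': array([ 166.007925  , -497.63102044,  226.03180721]), 'tcp_rot': array([-3.14003067e+00, -2.49744391e-04,  3.21806988e-01]), 'contact_force': array([ 0.3888964 ,  0.30922913, -0.2692991 ]), 'moment': array([0.00826638, 0.0210239 , 0.0380615 ]), 'grip_width': 91.74724943375749} 18.8
side {'fx': 360.80728367381903, 'fy': 360.80728367381903, 'cx': 252.170858549509, 'cy': 186.3271576833403, 'cam_to_world': array([[ 9.98218619e-01, -4.80813443e-02,  3.53238245e-02,
         5.89333739e+02],
       [-5.55827569e-02, -5.34278718e-01,  8.43478991e-01,
        -5.35262060e+02],
       [-2.16828362e-02, -8.43939829e-01, -5.35999458e-01,
         4.16175857e+02],
       [ 0.00000000e+00,  0.00000000e+00,  0.00000000e+00,
         1.00000000e+00]])}
top {'fx': 387.5119038397417, 'fy': 387.5119038397417, 'cx': 249.82130714592728, 'cy': 187.26840892035386, 'cam_to_world': array([[-1.63404870e-02, -9.87761436e-01,  1.55113939e-01,
         5.09552150e+02],
       [-9.99764887e-01,  1.83525050e-02,  1.15479733e-02,
        -2.15751005e+01],
       [-1.42533720e-02, -1.54888770e-01, -9.87829090e-01,
         7.61652316e+02],
       [ 0.00000000e+00,  0.00000000e+00,  0.00000000e+00,
         1.00000000e+00]])}
```

View pics/side0.png

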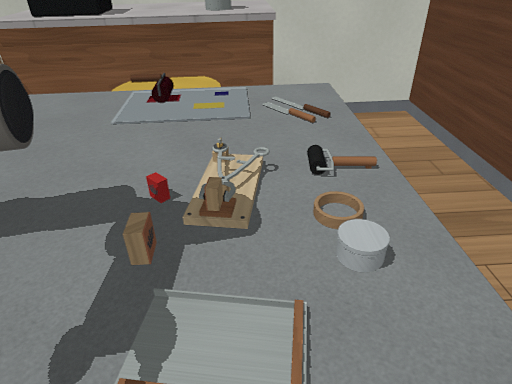

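View pics/top0.png

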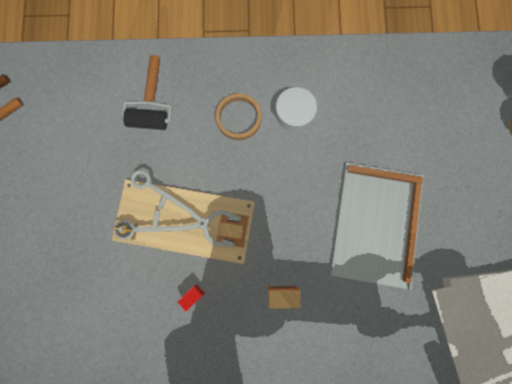

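```bash
python3 - <<'E'
import cv2
a=cv2.imread("pics/top0.png"); cv2.imwrite("pics/top0c.png",cv2.resize(a[160:270,105:260],None,fx=5,fy=5,interpolation=cv2.INTER_CUBIC))
a=cv2.imread("pics/side0.png"); cv2.imwrite("pics/side0c.png",cv2.resize(a[130:235,175:280],None,fx=5.6,fy=5.6,interpolation=cv2.INTER_CUBIC))
E
```

```text
(no output)
```

View pics/top0c.png

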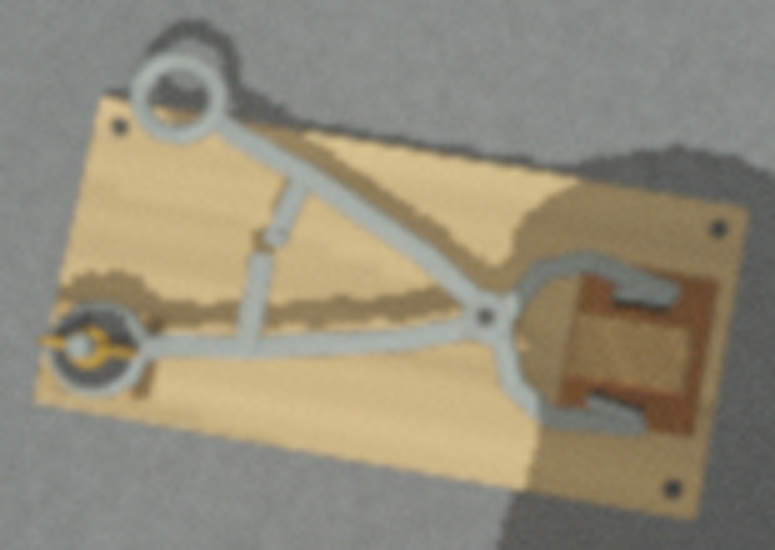

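View pics/side0c.png

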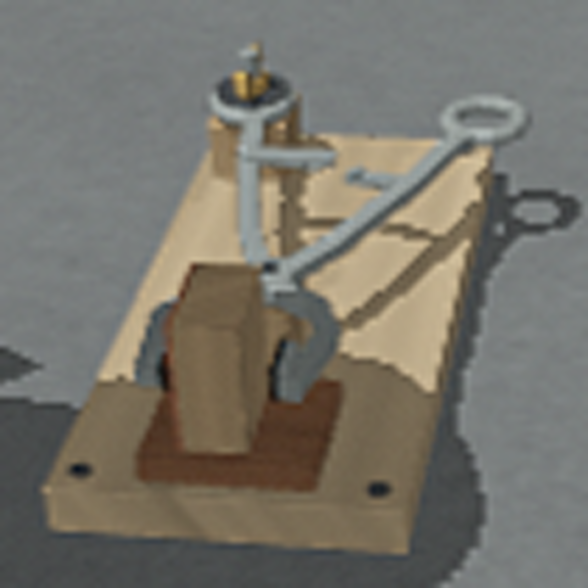

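```bash
cat > h.py <<'E'
import numpy as np, cv2
from plant import bot
def ray(n,u,v):
    c=bot.calibration(n);M=c["cam_to_world"]
    d=M[:3,:3]@np.array([(u-c["cx"])/c["fx"],(v-c["cy"])/c["fy"],1.]);return M[:3,3],d/np.linalg.norm(d)
def tri(a,b):
    o1,d1=ray("top",*a);o2,d2=ray("side",*b)
    A=np.stack([d1,-d2],1);s=np.linalg.lstsq(A,o2-o1,rcond=None)[0]
    p=o1+s[0]*d1;q=o2+s[1]*d2;return (p+q)/2,np.linalg.norm(p-q)
def atz(n,uv,z):
    o,d=ray(n,*uv);return o+d*(z-o[2])/d[2]
def proj(n,p):
    c=bot.calibration(n);q=np.linalg.inv(c["cam_to_world"])@np.append(p,1);return np.array([c["fx"]*q[0]/q[2]+c["cx"],c["fy"]*q[1]/q[2]+c["cy"]])
def cr(x,y,s,ox,oy): return ((x+.5)/s-.5+ox,(y+.5)/s-.5+oy)
def state():
    o=bot.get_obs();return {k:np.round(o[k],3) for k in("time","tool_pos","tcp_rot","contact_force","grip_width")}
E
python3 - <<'E'
from h import *
np.set_printoptions(precision=1,suppress=True)
T=lambda x,y:cr(x,y,5,105,160); S=lambda x,y:cr(x,y,5.6,175,130)
for n,a,b in [("pivot",(485,316),(268,268)),("nuttop",(82,345),(255,45)),("free ring",(179,97),(484,118)),
 ("blk -x+y",(578,317),(262,268)),("blk -x-y",(571,378),(190,264)),("blk +x+y",(690,330),(265,332)),("blk +x-y",(684,390),(172,322))]:
    print(n,*tri(T(*a),S(*b)))
print("corners z18")
for p in [(105,97),(748,208),(695,518),(35,403)]: print(atz("top",T(*p),18))
E
```

```text
pivot [556.8  76.1  51.7] 0.06101074405009163
nuttop [549.3 217.   72.6] 3.461767129304089
free ring [641.5 192.1  47.9] 0.6234555135876563
blk -x+y [555.6  40.2  73. ] 2.344841378622206
blk -x-y [533.   42.5  74.6] 0.13095809600786795
blk +x+y [553.8   0.9  72.7] 9.207919353247547
blk +x-y [528.8   2.7  77.3] 1.5210237850901973
corners z18
[647.2 230.1  18. ]
[598.9 -20.9  18. ]
[481.7   1.2  18. ]
[528.8 253.   18. ]
```

```bash
python3 - <<'E'
import cv2
a=cv2.imread("pics/top0.png"); cv2.imwrite("pics/top0d.png",cv2.resize(a[165:230,125:210],None,fx=9,fy=9,interpolation=cv2.INTER_CUBIC))
a=cv2.imread("pics/top0.png"); cv2.imwrite("pics/top0g.png",cv2.resize(a[150:300,320:430],None,fx=4,fy=4,interpolation=cv2.INTER_CUBIC))
a=cv2.imread("pics/side0.png"); cv2.imwrite("pics/side0d.png",cv2.resize(a[130:185,210:275],None,fx=10,fy=10,interpolation=cv2.INTER_CUBIC))
E
```

```text
(no output)
```

View pics/top0d.png

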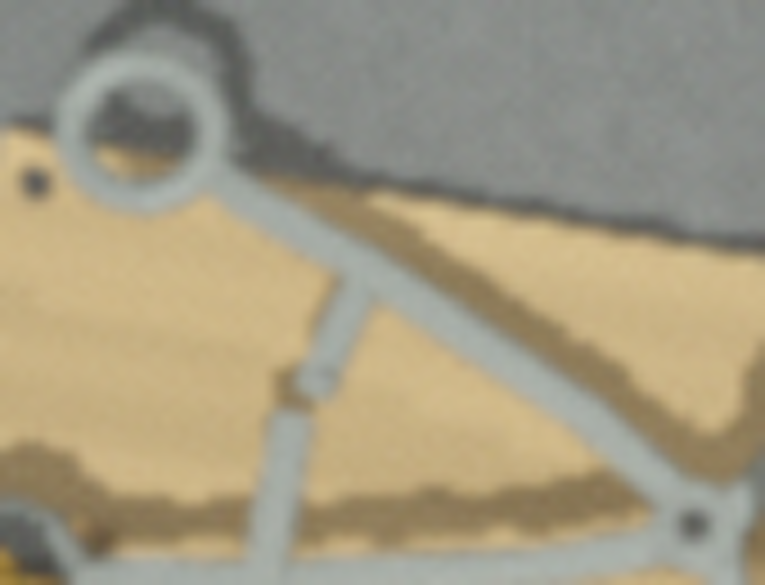

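View pics/top0g.png

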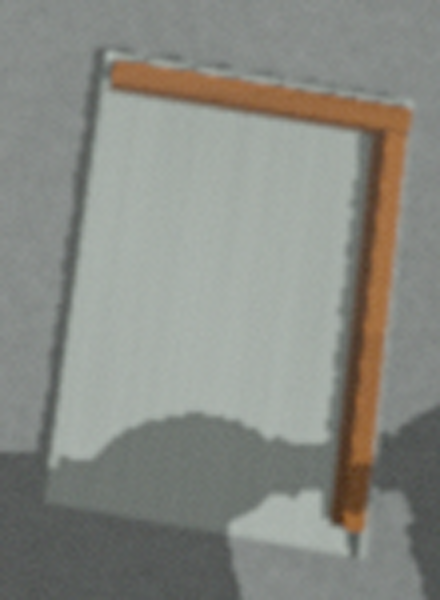

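View pics/side0d.png

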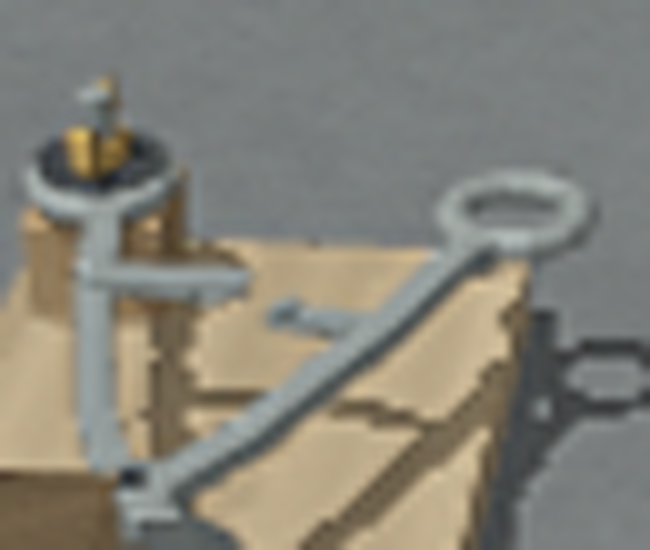

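```bash
python3 - <<'E'
from h import *
np.set_printoptions(precision=2,suppress=True)
D=lambda x,y:cr(x,y,9,125,165)
pv=atz("top",D(693,523),52)[:2]; print("pivot",pv)
for n,p in dict(ring=(143,132),s0=(240,188),s1=(300,224),s2=(400,284),s3=(500,344)).items():
    q=atz("top",D(*p),51)[:2]; d=q-pv; print(n,q,np.hypot(*d),np.arctan2(d[1],d[0]))
a=atz("top",D(240,188),51)[:2];b=atz("top",D(500,344),51)[:2];print("shank ang",np.arctan2(*(a-b)[::-1]))
G=lambda x,y:cr(x,y,4,320,150)
# galley: inner corners floor z=2 : near-left, near right(at furniture), far-left
for n,p,z in [("near left",(46,502),2),("near right",(362,557),2),("far left outer",(105,50),14),("far right outer",(410,103),14),("furn far inner L",(108,88),21),("furn far inner R",(378,130),21),("furn right inner near",(340,525),21)]:
    print(n,atz("top",G(*p),z))
E
```

```text
pivot [557.03  76.16]
ring [640.17 191.02] 141.7976425745388 0.9442753505538227
s0 [628.   170.52] 118.07172257595744 0.9259688217830502
s1 [620.22 157.89] 103.31333439153946 0.9126702228431252
s2 [607.32 136.95] 78.898689378895 0.8796613455413411
s3 [594.5  116.14] 54.79620631557948 0.8177836546209787
shank ang 1.0187358144628038
near left [ 456.05 -165.26    2.  ]
near right [ 428.29 -313.3     2.  ]
far left outer [ 673.48 -202.49   14.  ]
far right outer [ 644.18 -349.19   14.  ]
furn far inner L [ 653.08 -201.22   21.  ]
furn far inner R [ 630.   -329.68   21.  ]
furn right inner near [ 444.88 -297.02   21.  ]
```

```bash
python3 -m inch '[2.9,3.8,0,0,0,6,-1, 5.8,7.6,0,0,0,12,-1, 8.7,11.4,0,0,0,18,-1, 11.6,15.2,0,0,0,24,-1, 14.5,19,0,0,0,30,-1]'
python3 -m inch '[2.9,3.8,0,0,0,6,-1, 5.8,7.6,0,0,0,12,-1, 8.7,11.4,0,0,0,18,-1, 11.6,15.2,0,0,0,20,-1, 14.5,19,0,0,0,20,-1]'
python3 -m inch '[2.9,3.8,0,0,0,0,-1, 5.8,7.6,-2,0,0,0,-1, 8.7,11.4,-4,0,0,0,-1, 11.6,15.2,-6,0,0,0,-1, 14.5,19,-8,0,0,0,-1]'
```

```text
time: 0.6
tool_pos: [311.6, -305.9, 225.9]
tcp_rot: [-3.14, -0.0, 0.849]
contact_force: [2.2, -0.5, 1.0]
grip_width: 56.7
time: 1.1
tool_pos: [457.4, -114.0, 225.8]
tcp_rot: [-3.14, -0.0, 1.199]
contact_force: [0.6, -0.8, -0.2]
grip_width: 16.1
time: 1.6
tool_pos: [598.9, 72.4, 147.4]
tcp_rot: [-3.139, 0.0, 1.2]
contact_force: [0.7, 0.0, 0.7]
grip_width: 0.3
```

Next to (653,148), then down to z≈42, outside the shank.

```bash
python3 -m inch '[1.8,2.5,-0.5,0,0,0,-1, 3.6,5.0,-1,0,0,0,-1, 5.5,7.6,-2,0,0,0,-1, 5.5,7.6,-3,0,0,0,-1, 5.5,7.6,-4,0,0,0,-1]'
python3 - <<'E'
from h import *
print(state())
for n in("side","top"):
    im=bot.capture(n); cv2.imwrite(f"pics/{n}1.png",im[:,:,::-1])
a=cv2.imread("pics/top1.png");b=cv2.imread("pics/side1.png")
cv2.imwrite("pics/c1.png",np.hstack([cv2.resize(a[110:260,100:260],(400,375)),cv2.resize(b[90:240,170:330],(400,375))]))
E
```

```text
time: 2.1
tool_pos: [653.3, 148.6, 105.8]
tcp_rot: [-3.138, 0.001, 1.201]
contact_force: [-0.6, -0.3, -0.0]
grip_width: 0.3
{'time': np.float64(2.1), 'tool_pos': array([653.344, 148.649, 105.811]), 'tcp_rot': array([-3.138e+00,  1.000e-03,  1.201e+00]), 'contact_force': array([-0.58 , -0.295, -0.047]), 'grip_width': np.float64(0.332)}
```

View pics/c1.png

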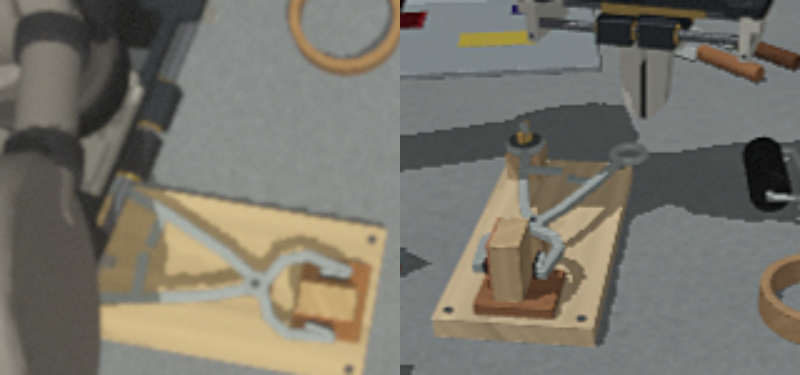

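```bash
python3 - <<'E'
import cv2
b=cv2.imread("pics/side1.png")
cv2.imwrite("pics/c1b.png",cv2.resize(b[85:170,220:330],None,fx=7,fy=7,interpolation=cv2.INTER_CUBIC))
E
```

```text
(no output)
```

View pics/c1b.png

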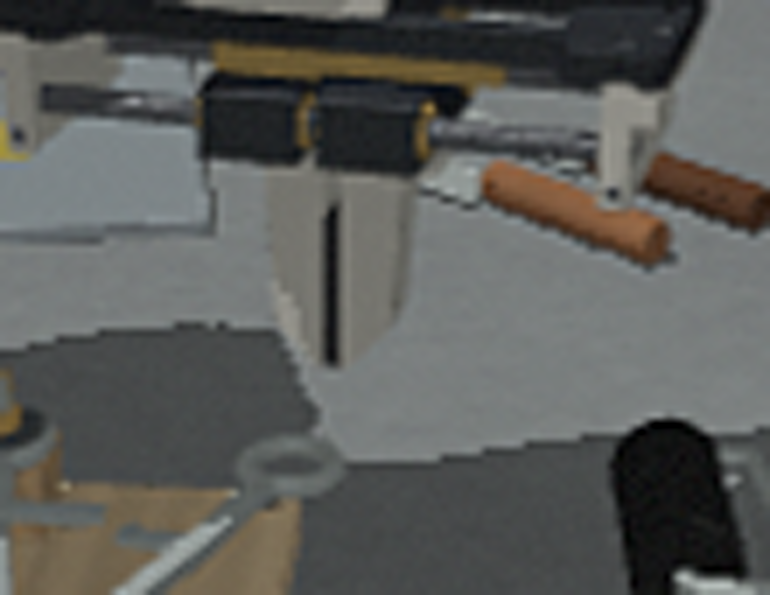

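```bash
python3 -m inch '[0,0,0,0,0,-8,-1, 0,0,0,0,0,-16,-1, 0,0,0,0,0,-24,-1, 0,0,0,0,0,-32,-1, 0,0,0,0,0,-40,-1]'
python3 -m inch '[-0.1,0,0,0,0,-8,-1, -0.2,0,0,0,0,-16,-1, -0.3,0,-0.5,0,0,-24,-1, -0.4,0,-1.5,0,0,-32,-1, -0.5,0,-2.5,0,0,-40,-1]'
python3 -m inch '[0,0,-0.8,0,0,-8,-1, 0,0,-1.8,0,0,-10,-1, 0,0,-2.8,0,0,-10,-1, 0,0,-3.6,0,0,-10,-1, 0,0,-4.1,0,0,-10,-1]'
python3 - <<'E'
from h import *
print(state())
for n in("side","top"):
    im=bot.capture(n); cv2.imwrite(f"pics/{n}2.png",im[:,:,::-1])
a=cv2.imread("pics/top2.png");b=cv2.imread("pics/side2.png")
cv2.imwrite("pics/c2.png",np.hstack([cv2.resize(a[110:260,100:260],(400,375)),cv2.resize(b[110:210,200:306],(400,375),interpolation=cv2.INTER_CUBIC)]))
E
```

```text
time: 2.7
tool_pos: [652.0, 146.0, 105.9]
tcp_rot: [-3.135, 0.002, 0.494]
contact_force: [1.0, -0.1, -0.5]
grip_width: 0.7
time: 3.2
tool_pos: [646.9, 144.6, 81.7]
tcp_rot: [-3.135, 0.001, -0.212]
contact_force: [-0.4, 0.6, -1.0]
grip_width: 0.3
time: 3.7
tool_pos: [646.6, 144.1, 40.1]
tcp_rot: [-3.136, 0.002, -0.386]
contact_force: [0.2, 0.2, 0.4]
grip_width: 0.5
{'time': np.float64(3.7), 'tool_pos': array([646.563, 144.132,  40.102]), 'tcp_rot': array([-3.136e+00,  2.000e-03, -3.860e-01]), 'contact_force': array([0.181, 0.177, 0.392]), 'grip_width': np.float64(0.482)}
```

View pics/c2.png

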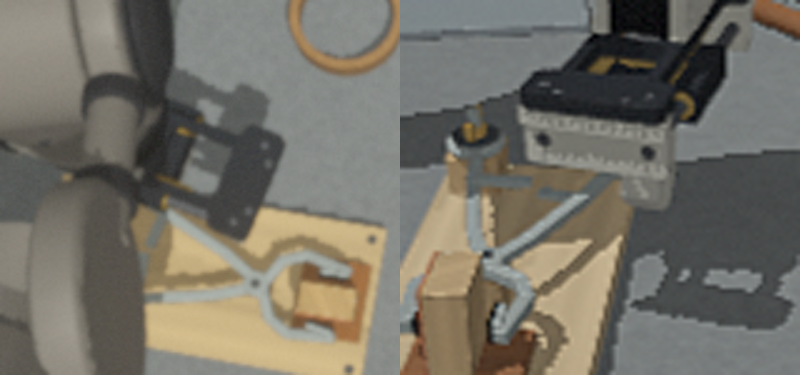

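```bash
cat >> h.py <<'E'
def path(th,r=110,off=13.75):
    a=.92+th;f=1.02+th
    return np.array([557.03+r*np.cos(a)+off*np.sin(f),76.16+r*np.sin(a)-off*np.cos(f)])
E
python3 - <<'E'
from h import *
p=bot.get_obs()["tool_pos"][:2]
for t in np.arange(-.05,.36,.05): print(round(t,2),path(t).round(1),((path(t)-p)/10).round(2), "d per .01",(path(t+.01)-path(t)).round(2))
E
```

```text
-0.05 [639.3 152.5] [-0.71  0.81] d per .01 [-0.77  0.82]
0.0 [635.4 156.5] [-1.11  1.21] d per .01 [-0.81  0.78]
0.05 [631.3 160.3] [-1.52  1.59] d per .01 [-0.85  0.74]
0.1 [627.  163.9] [-1.95  1.95] d per .01 [-0.88  0.7 ]
0.15 [622.5 167.3] [-2.39  2.29] d per .01 [-0.91  0.65]
0.2 [617.9 170.4] [-2.86  2.61] d per .01 [-0.95  0.6 ]
0.25 [613.1 173.4] [-3.34  2.9 ] d per .01 [-0.97  0.56]
0.3 [608.2 176. ] [-3.83  3.17] d per .01 [-1.    0.51]
0.35 [603.1 178.5] [-4.34  3.41] d per .01 [-1.03  0.46]
```

```bash
python3 -m inch '[-0.6,0.65,0,0,0,0,-1, -1.0,1.1,0,0,0,0,-1, -1.3,1.4,0,0,0,0,-1, -1.6,1.67,0,0,0,0,-1, -1.8,1.83,0,0,0,0,-1]'
python3 - <<'E'
from h import *
print(state())
for n in("side","top"):
    im=bot.capture(n); cv2.imwrite(f"pics/{n}3.png",im[:,:,::-1])
a=cv2.imread("pics/top3.png");b=cv2.imread("pics/side3.png")
cv2.imwrite("pics/c3.png",np.hstack([cv2.resize(a[110:260,100:260],(400,375)),cv2.resize(b[110:210,200:306],(400,375),interpolation=cv2.INTER_CUBIC)]))
E
```

```text
time: 4.3
tool_pos: [628.2, 163.1, 40.2]
tcp_rot: [-3.136, 0.002, -0.386]
contact_force: [0.5, -1.0, -0.5]
grip_width: 0.4
{'time': np.float64(4.3), 'tool_pos': array([628.189, 163.143,  40.225]), 'tcp_rot': array([-3.136e+00,  2.000e-03, -3.860e-01]), 'contact_force': array([ 0.457, -1.023, -0.542]), 'grip_width': np.float64(0.355)}
```

View pics/c3.png

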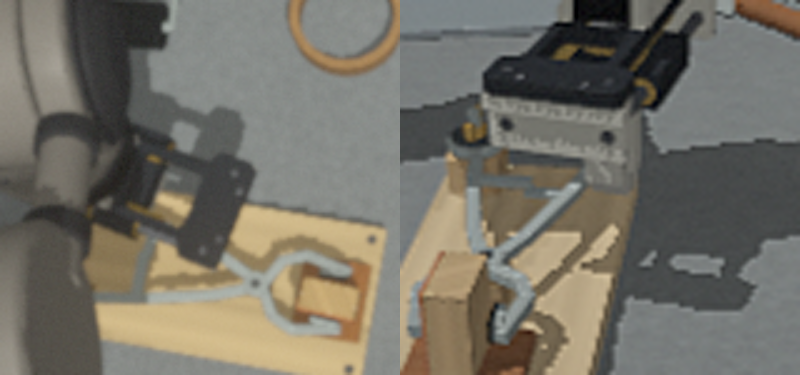

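```bash
python3 -m inch '[-0.08,0.06,0,0,0,0,-1, -0.16,0.12,0,0,0,0,-1, -0.24,0.18,0,0,0,0,-1, -0.32,0.24,0,0,0,0,-1, -0.38,0.28,0,0,0,0,-1]'
for i in 1 2 3; do python3 -m inch '[-0.02,0.01,0,0,0,0,-1, -0.04,0.03,0,0,0,0,-1, -0.06,0.05,0,0,0,0,-1, -0.08,0.06,0,0,0,0,-1, -0.08,0.06,0,0,0,0,-1]'; done
```

```text
time: 4.9
tool_pos: [624.3, 165.8, 40.1]
tcp_rot: [-3.136, 0.002, -0.386]
contact_force: [-0.3, -0.7, 0.3]
grip_width: 0.5
time: 5.4
tool_pos: [623.6, 166.4, 40.1]
tcp_rot: [-3.136, 0.002, -0.386]
contact_force: [0.6, 0.3, -0.1]
grip_width: 0.2
time: 5.9
tool_pos: [622.7, 167.1, 40.1]
tcp_rot: [-3.136, 0.002, -0.386]
contact_force: [0.7, -0.8, -0.6]
grip_width: 0.4
time: 6.4
tool_pos: [621.9, 167.7, 40.1]
tcp_rot: [-3.136, 0.003, -0.386]
contact_force: [-0.4, -0.7, 0.2]
grip_width: 0.6
```

```bash
for i in 1 2 3; do python3 -m inch '[-0.02,0.01,0,0,0,0,-1, -0.04,0.03,0,0,0,0,-1, -0.06,0.04,0,0,0,0,-1, -0.08,0.05,0,0,0,0,-1, -0.08,0.05,0,0,0,0,-1]'|grep -E 'pos|force'; done
```

```text
tool_pos: [621.1, 168.2, 40.1]
contact_force: [1.2, -0.5, 0.1]
tool_pos: [620.4, 168.6, 40.1]
contact_force: [1.2, -1.5, -1.3]
tool_pos: [619.8, 169.1, 40.1]
contact_force: [3.1, -2.6, -1.0]
```

```bash
for i in 1 2; do python3 -m inch '[-0.02,0.01,0,0,0,0,-1, -0.03,0.02,0,0,0,0,-1, -0.05,0.03,0,0,0,0,-1, -0.06,0.03,0,0,0,0,-1, -0.06,0.03,0,0,0,0,-1]'|grep -E 'pos|force'; done
```

```text
tool_pos: [619.3, 169.3, 40.2]
contact_force: [4.2, -2.5, -0.9]
tool_pos: [619.0, 169.5, 40.2]
contact_force: [4.4, -2.1, -2.1]
```

```bash
for i in 1 2; do python3 -m inch '[-0.02,0.01,0,0,0,0,-1, -0.04,0.02,0,0,0,0,-1, -0.06,0.03,0,0,0,0,-1, -0.07,0.04,0,0,0,0,-1, -0.07,0.04,0,0,0,0,-1]'|grep -E 'pos|force'; done
```

```text
tool_pos: [618.6, 169.7, 40.3]
contact_force: [4.7, -3.0, -3.2]
tool_pos: [618.4, 169.8, 40.3]
contact_force: [5.4, -3.6, -3.0]
```

```bash
for i in 1 ; do python3 -m inch '[-0.03,0.02,0,0,0,0,-1, -0.06,0.03,0,0,0,0,-1, -0.08,0.04,0,0,0,0,-1, -0.1,0.06,0,0,0,0,-1, -0.1,0.06,0,0,0,0,-1]'|grep -E 'pos|force'; done
```

```text
tool_pos: [617.5, 170.4, 40.5]
contact_force: [3.1, -2.9, -0.9]
```

```bash
for i in 1 2; do python3 -m inch '[-0.02,0.01,0,0,0,0,-1, -0.04,0.03,0,0,0,0,-1, -0.06,0.04,0,0,0,0,-1, -0.08,0.05,0,0,0,0,-1, -0.08,0.05,0,0,0,0,-1]'|grep -E 'pos|force'; done
```

```text
tool_pos: [617.1, 170.6, 40.6]
contact_force: [4.9, -3.9, -1.7]
tool_pos: [616.9, 170.8, 40.7]
contact_force: [6.1, -5.0, -2.2]
```

```bash
for i in 1 2; do python3 -m inch '[-0.03,0.02,0,0,0,0,-1, -0.06,0.04,0,0,0,0,-1, -0.09,0.05,0,0,0,0,-1, -0.12,0.07,0,0,0,0,-1, -0.12,0.07,0,0,0,0,-1]'|grep -E 'pos|force'; done
```

```text
tool_pos: [616.6, 170.9, 40.8]
contact_force: [6.9, -4.5, -2.2]
tool_pos: [616.4, 171.0, 40.8]
contact_force: [7.3, -4.5, -3.4]
```

```bash
for i in 1 ; do python3 -m inch '[-0.04,0.02,0,0,0,0,-1, -0.08,0.04,0,0,0,0,-1, -0.11,0.07,0,0,0,0,-1, -0.14,0.08,0,0,0,0,-1, -0.14,0.08,0,0,0,0,-1]'|grep -E 'pos|force'; done
```

```text
tool_pos: [616.2, 171.1, 40.9]
contact_force: [7.3, -4.4, -3.4]
```

```bash
for i in 1 ; do python3 -m inch '[-0.06,0.03,0,0,0,0,-1, -0.1,0.06,0,0,0,0,-1, -0.14,0.08,0,0,0,0,-1, -0.17,0.1,0,0,0,0,-1, -0.17,0.1,0,0,0,0,-1]'|grep -E 'pos|force'; done
```

```text
tool_pos: [616.1, 171.2, 41.0]
contact_force: [8.3, -6.0, -2.9]
```

```bash
for i in 1 ; do python3 -m inch '[-0.06,0.03,0,0,0,0,-1, -0.12,0.07,0,0,0,0,-1, -0.16,0.1,0,0,0,0,-1, -0.2,0.12,0,0,0,0,-1, -0.2,0.12,0,0,0,0,-1]'|grep -E 'pos|force'; done
```

```text
tool_pos: [615.7, 171.5, 41.2]
contact_force: [9.4, -5.3, -4.2]
```

```bash
for i in 1 ; do python3 -m inch '[-0.06,0.03,-0.02,0,0,0,-1, -0.12,0.07,-0.03,0,0,0,-1, -0.17,0.1,-0.05,0,0,0,-1, -0.21,0.12,-0.05,0,0,0,-1, -0.21,0.12,-0.05,0,0,0,-1]'|grep -E 'pos|force'; done
```

```text
tool_pos: [615.4, 171.8, 41.1]
contact_force: [8.6, -6.3, -2.0]
```

```bash
for i in 1 ; do python3 -m inch '[-0.06,0.03,0,0,0,0,-1, -0.12,0.07,0,0,0,0,-1, -0.17,0.1,0,0,0,0,-1, -0.21,0.12,0,0,0,0,-1, -0.21,0.12,0,0,0,0,-1]'|grep -E 'pos|force'; done
```

```text
tool_pos: [615.3, 172.0, 41.5]
contact_force: [10.4, -6.9, -4.0]
```

```bash
for i in 1 ; do python3 -m inch '[-0.06,0.03,0,0,0,0,-1, -0.12,0.07,0,0,0,0,-1, -0.18,0.11,0,0,0,0,-1, -0.23,0.14,0,0,0,0,-1, -0.23,0.14,0,0,0,0,-1]'|grep -E 'pos|force'; done
```

```text
tool_pos: [615.0, 172.4, 41.9]
contact_force: [10.6, -6.5, -3.8]
```

```bash
for i in 1 ; do python3 -m inch '[-0.06,0.03,-0.02,0,0,0,-1, -0.12,0.07,-0.04,0,0,0,-1, -0.18,0.11,-0.06,0,0,0,-1, -0.23,0.14,-0.07,0,0,0,-1, -0.23,0.14,-0.07,0,0,0,-1]'|grep -E 'pos|force|rot'; done
```

```text
tool_pos: [614.3, 173.0, 41.9]
tcp_rot: [-3.132, -0.034, -0.385]
contact_force: [6.7, -6.5, -0.2]
```

```bash
python3 -m inch '[0.8,-0.5,0,0.7,1.8,0,-1, 2.4,-1.5,0,0.7,1.8,0,-1, 4,-2.5,1,0.7,1.8,0,-1, 5,-3.2,4,0.7,1.8,0,-1, 6,-4,8,0.7,1.8,0,-1]'
python3 -m inch '[3,-3,3,0,0,0,-1, 5,-6,5,0,0,0,-1, 5,-9,6,0,0,0,-1, 5,-12,6,0,0,0,-1, 5,-15,6,0,0,0,-1]'
python3 - <<'E'
from h import *
for n in("side","top"):
    im=bot.capture(n); cv2.imwrite(f"pics/{n}4.png",im[:,:,::-1])
a=cv2.imread("pics/top4.png");b=cv2.imread("pics/side4.png")
cv2.imwrite("pics/c4.png",np.hstack([cv2.resize(a[140:270,100:240],(400,371)),cv2.resize(b[110:220,185:304],(400,371),interpolation=cv2.INTER_CUBIC)]))
print(state())
E
```

```text
time: 16.4
tool_pos: [672.0, 133.4, 120.0]
tcp_rot: [-3.134, 0.007, -0.385]
contact_force: [1.1, 0.8, -0.0]
grip_width: 0.5
time: 16.9
tool_pos: [721.2, -16.6, 180.0]
tcp_rot: [-3.133, 0.01, -0.385]
contact_force: [0.2, 0.4, 0.4]
grip_width: 0.5
{'time': np.float64(17.0), 'tool_pos': array([721.06 , -20.047, 179.449]), 'tcp_rot': array([-3.135,  0.01 , -0.389]), 'contact_force': array([ 0.457, -0.592,  0.87 ]), 'grip_width': np.float64(0.196)}
```

View pics/c4.png

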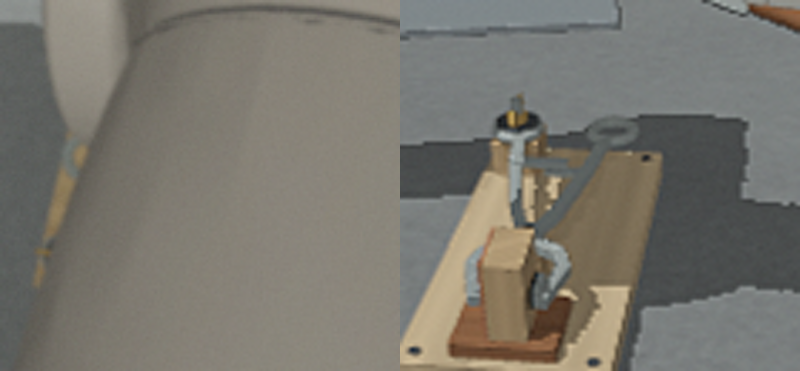

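```bash
python3 - <<'E'
from h import *
b=cv2.imread("pics/side4.png")
cv2.imwrite("pics/c4b.png",cv2.resize(b[130:180,210:270],None,fx=12,fy=12,interpolation=cv2.INTER_CUBIC))
p0=atz("side",cr(484,118,5.6,175,130),48)[:2];p=atz("side",(248.3-.2,148.8-.2),48)[:2]
pv=np.array([557,76.2])
for q in(p0,p): d=q-pv;print(q,np.hypot(*d),np.arctan2(d[1],d[0]))
E
```

```text
[641.78697894 191.92249782] 143.4591520261113 0.938475745217692
[613.26573361 205.16412014] 140.70386299920406 1.1594020885768859
```

View pics/c4b.png

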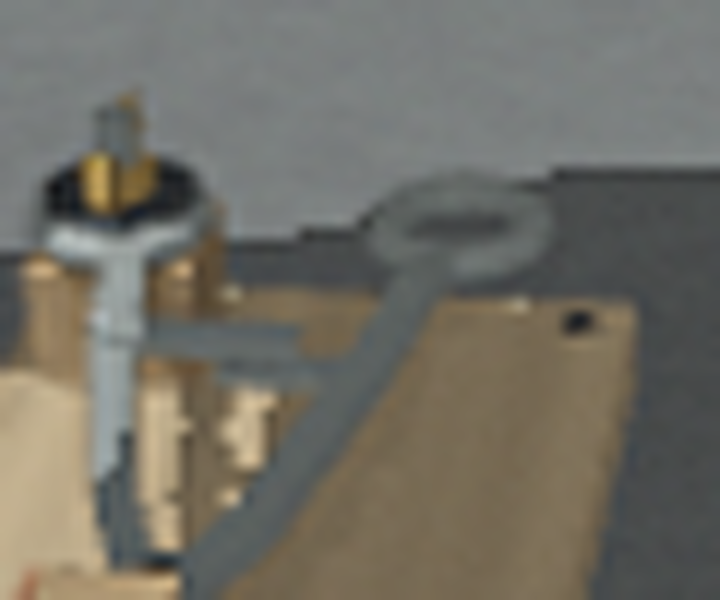

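```bash
python3 -m inch '[-2,4,0,0,0,0,-1, -4,8,0,0,0,0,-1, -6,12,0,0,0,0,-1, -8,15,0,0,0,0,-1, -9,17,0,0,0,0,-1]'
python3 -m inch '[-1,1,-1,0,0,0,-1, -2.1,2,-3,0,0,0,-1, -2.6,2.8,-5,0,0,0,-1, -2.6,2.8,-6.5,0,0,0,-1, -2.6,2.8,-7.5,0,0,0,-1]'
python3 - <<'E'
from h import *
for n in("side",):
    im=bot.capture(n); cv2.imwrite(f"pics/{n}5.png",im[:,:,::-1])
b=cv2.imread("pics/side5.png")
cv2.imwrite("pics/c5.png",cv2.resize(b[90:190,200:310],None,fx=6,fy=6,interpolation=cv2.INTER_CUBIC))
print(state())
E
```

```text
time: 17.5
tool_pos: [628.0, 153.9, 179.4]
tcp_rot: [-3.135, 0.014, -0.386]
contact_force: [0.0, -0.1, 0.7]
grip_width: 0.7
time: 18.0
tool_pos: [600.1, 183.4, 103.0]
tcp_rot: [-3.136, 0.017, -0.385]
contact_force: [-0.6, -0.7, -0.0]
grip_width: -0.1
{'time': np.float64(18.05), 'tool_pos': array([599.897, 182.836, 101.633]), 'tcp_rot': array([-3.137,  0.018, -0.385]), 'contact_force': array([-0.855, -0.389, -1.397]), 'grip_width': np.float64(0.667)}
```

View pics/c5.png

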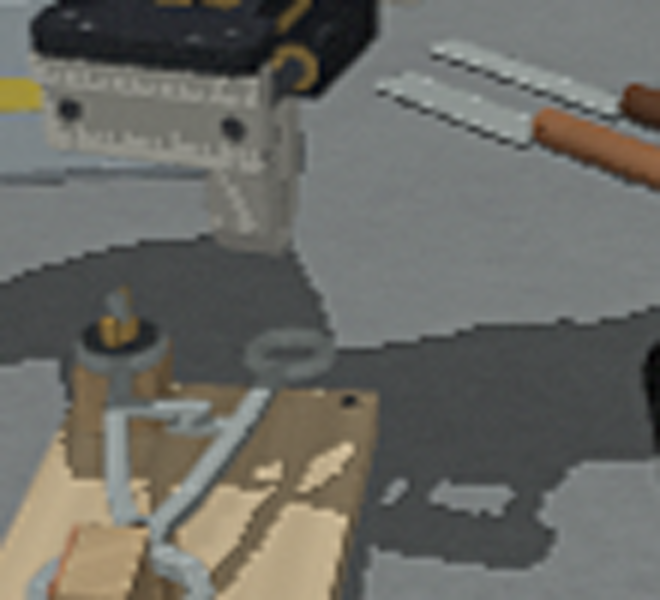

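```bash
python3 -m inch '[0.3,-0.4,-1,-0.4,-0.9,0,-1, 0.35,-0.45,-2,-0.4,-0.9,0,-1, 0.35,-0.45,-2.5,-0.4,-0.9,0,-1, 0.35,-0.45,-2.5,-0.4,-0.9,0,-1, 0.35,-0.45,-2.5,-0.4,-0.9,0,-1]'
python3 -m inch '[0,0,-0.3,0,0,0,-1, 0,0,-0.6,0,0,0,-1, 0,0,-0.9,0,0,0,-1, 0,0,-0.9,0,0,0,-1, 0,0,-0.9,0,0,0,-1]'
python3 -m inch '[0,0,-0.1,0,0,0,-1, 0,0,-0.2,0,0,0,-1, 0,0,-0.3,0,0,0,-1, 0,0,-0.4,0,0,0,-1, 0,0,-0.4,0,0,0,-1]'
python3 - <<'E'
from h import *
for n in("side",):
    im=bot.capture(n); cv2.imwrite(f"pics/{n}6.png",im[:,:,::-1])
b=cv2.imread("pics/side6.png")
cv2.imwrite("pics/c6.png",cv2.resize(b[100:190,210:300],None,fx=7,fy=7,interpolation=cv2.INTER_CUBIC)[:600])
print(state())
E
```

```text
time: 18.55
tool_pos: [603.6, 178.4, 77.0]
tcp_rot: [-3.137, 0.001, -0.386]
contact_force: [-0.2, 0.0, 0.1]
grip_width: 0.5
time: 19.05
tool_pos: [603.6, 178.4, 67.9]
tcp_rot: [-3.137, 0.001, -0.386]
contact_force: [0.4, 0.6, 0.8]
grip_width: 0.5
time: 19.55
tool_pos: [603.5, 178.4, 63.7]
tcp_rot: [-3.137, 0.001, -0.386]
contact_force: [-0.2, 0.2, 0.1]
grip_width: 0.6
{'time': np.float64(19.6), 'tool_pos': array([603.539, 178.39 ,  63.795]), 'tcp_rot': array([-3.137e+00,  1.000e-03, -3.860e-01]), 'contact_force': array([0.292, 0.594, 0.449]), 'grip_width': np.float64(0.647)}
```

View pics/c6.png

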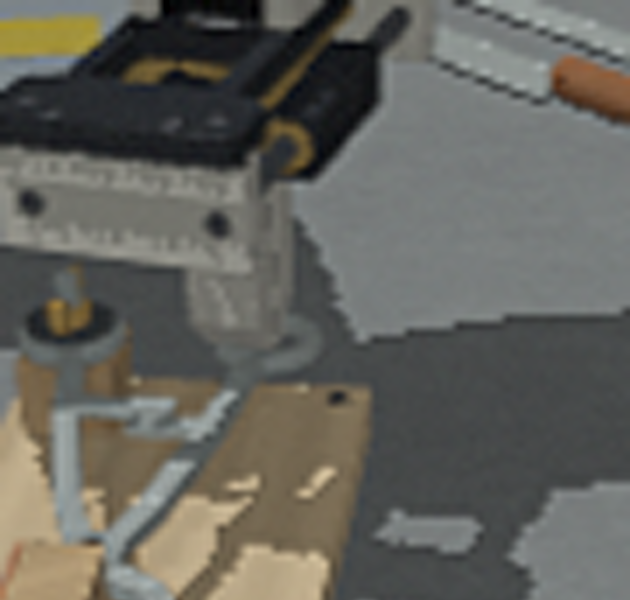

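```bash
python3 - <<'E'
from h import *
for p in [(603.5,178.4,63.8),(603.5,178.4,51.5),(613.3,205,51.5)]:
    print((proj("side",p)-[210,100])*7+3)
E
python3 -m inch '[0,0,-0.3,0,0,0,-1, 0,0,-0.6,0,0,0,-1, 0,0,-0.8,0,0,0,-1, 0,0,-0.9,0,0,0,-1, 0,0,-0.9,0,0,0,-1]'
```

```text
[241.11102021 337.30406209]
[242.42685477 372.39177853]
[269.52989105 333.72694941]
time: 20.1
tool_pos: [603.4, 178.4, 54.5]
tcp_rot: [-3.138, 0.002, -0.386]
contact_force: [-0.2, -1.2, 0.4]
grip_width: 0.9
```

```bash
python3 -m inch '[0,0,-0.05,0,0,0,-1, 0,0,-0.1,0,0,0,-1, 0,0,-0.15,0,0,0,-1, 0,0,-0.2,0,0,0,-1, 0,0,-0.2,0,0,0,-1]'
python3 -m inch '[0,0,-0.05,0,0,0,-1, 0,0,-0.1,0,0,0,-1, 0,0,-0.15,0,0,0,-1, 0,0,-0.15,0,0,0,-1, 0,0,-0.15,0,0,0,-1]'
```

```text
time: 20.6
tool_pos: [603.4, 178.4, 52.5]
tcp_rot: [-3.138, 0.002, -0.386]
contact_force: [-0.9, 0.7, -0.1]
grip_width: 0.4
time: 21.1
tool_pos: [603.5, 178.4, 51.2]
tcp_rot: [-3.137, 0.001, -0.386]
contact_force: [-0.1, -0.1, 2.3]
grip_width: 0.3
```

```bash
python3 -m inch '[0,0,-0.06,0,0,0,-1, 0,0,-0.12,0,0,0,-1, 0,0,-0.18,0,0,0,-1, 0,0,-0.24,0,0,0,-1, 0,0,-0.24,0,0,0,-1]'
```

```text
time: 21.6
tool_pos: [604.0, 178.3, 49.1]
tcp_rot: [-3.137, 0.0, -0.386]
contact_force: [1.0, -1.5, 5.6]
grip_width: 0.7
```

```bash
python3 -m inch '[0.05,-0.03,-0.06,0,0,0,-1, 0.1,-0.06,-0.08,0,0,0,-1, 0.15,-0.09,-0.08,0,0,0,-1, 0.2,-0.12,-0.08,0,0,0,-1, 0.25,-0.15,-0.08,0,0,0,-1]'
```

```text
time: 22.1
tool_pos: [606.4, 177.1, 48.6]
tcp_rot: [-3.137, 0.0, -0.386]
contact_force: [-0.0, -0.1, 4.5]
grip_width: 0.3
```

```bash
python3 - <<'E'
from h import *
for n in("side",):
    im=bot.capture(n); cv2.imwrite(f"pics/{n}7.png",im[:,:,::-1])
b=cv2.imread("pics/side7.png")
cv2.imwrite("pics/c7.png",cv2.resize(b[100:190,210:300],None,fx=7,fy=7,interpolation=cv2.INTER_CUBIC)[:600])
print(state())
E
```

```text
{'time': np.float64(22.15), 'tool_pos': array([606.507, 176.979,  48.542]), 'tcp_rot': array([-3.137,  0.   , -0.386]), 'contact_force': array([-0.643, -0.294,  5.461]), 'grip_width': np.float64(0.644)}
```

View pics/c7.png

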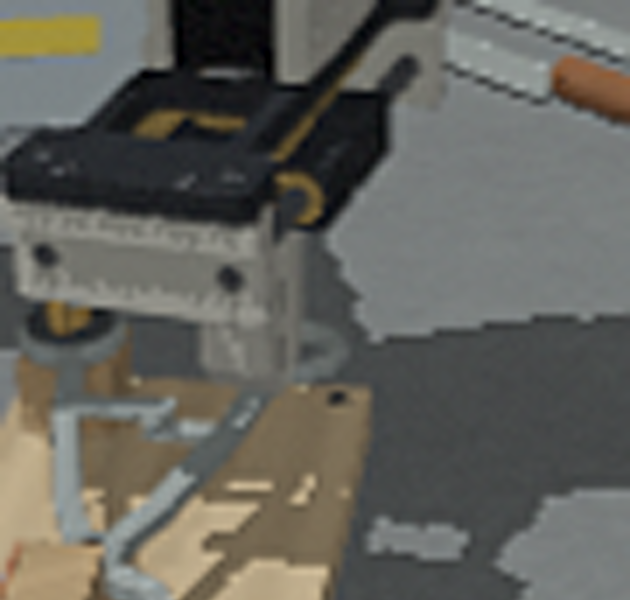

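```bash
python3 -m inch '[0.2,-0.14,-0.03,0,0,0,-1, 0.4,-0.28,-0.03,0,0,0,-1, 0.6,-0.42,-0.03,0,0,0,-1, 0.8,-0.56,-0.03,0,0,0,-1, 1.0,-0.7,-0.03,0,0,0,-1]'
python3 - <<'E'
from h import *
for n in("side",):
    im=bot.capture(n); cv2.imwrite(f"pics/{n}8.png",im[:,:,::-1])
b=cv2.imread("pics/side8.png")
cv2.imwrite("pics/c8.png",cv2.resize(b[100:190,210:300],None,fx=7,fy=7,interpolation=cv2.INTER_CUBIC)[:600])
print(state())
E
```

```text
time: 22.65
tool_pos: [616.9, 170.6, 48.7]
tcp_rot: [-3.135, -0.0, -0.386]
contact_force: [0.8, 1.4, 5.6]
grip_width: -0.0
{'time': np.float64(22.7), 'tool_pos': array([617.289, 170.416,  48.696]), 'tcp_rot': array([-3.135e+00, -1.000e-03, -3.860e-01]), 'contact_force': array([1.202, 1.101, 5.401]), 'grip_width': np.float64(-0.054)}
```

View pics/c8.png

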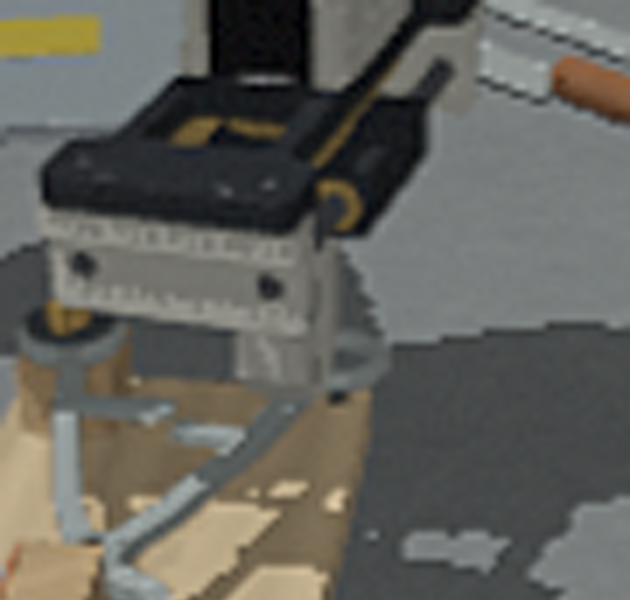

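```bash
python3 -m inch '[0.2,-0.17,0.03,0,0,0,-1, 0.4,-0.34,0.03,0,0,0,-1, 0.6,-0.52,0.03,0,0,0,-1, 0.8,-0.7,0.03,0,0,0,-1, 1.0,-0.9,0.03,0,0,0,-1]'
python3 -m inch '[0.2,-0.19,-0.02,0,0,0,-1, 0.35,-0.33,-0.02,0,0,0,-1, 0.45,-0.42,0,0,0,0,-1, 0.45,-0.42,0.6,0,0,0,-1, 0.45,-0.42,1.8,0,0,0,-1]'
python3 - <<'E'
from h import *
for n in("side",):
    im=bot.capture(n); cv2.imwrite(f"pics/{n}9.png",im[:,:,::-1])
b=cv2.imread("pics/side9.png")
cv2.imwrite("pics/c9.png",cv2.resize(b[100:190,210:300],None,fx=7,fy=7,interpolation=cv2.INTER_CUBIC)[:600])
print(state())
E
```

```text
time: 23.2
tool_pos: [627.0, 161.6, 48.9]
tcp_rot: [-3.135, 0.0, -0.386]
contact_force: [-1.9, 3.4, 4.9]
grip_width: 0.5
time: 23.7
tool_pos: [630.3, 156.8, 65.7]
tcp_rot: [-3.138, 0.004, -0.386]
contact_force: [-0.2, -0.6, 0.7]
grip_width: 0.3
{'time': np.float64(23.75), 'tool_pos': array([632.054, 157.046,  68.877]), 'tcp_rot': array([-3.135e+00, -1.000e-03, -3.860e-01]), 'contact_force': array([1.35 , 0.161, 1.105]), 'grip_width': np.float64(0.479)}
```

View pics/c9.png

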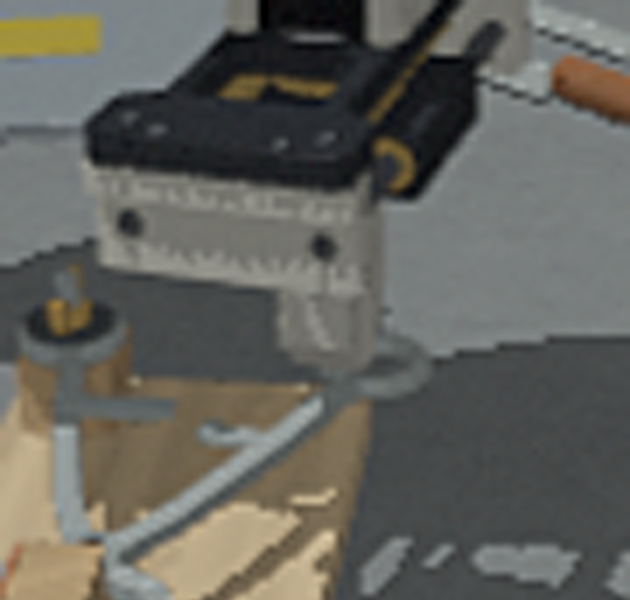

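```bash
python3 -m inch '[1,-1,3,0,0,4,0.2, 2,-5,6,0,0,8,0.2, 2,-10,8,0,0,11.4,0.2, 0,-15,8,0,0,11.4,0.2, -3,-20,8,0,0,11.4,0.2]'
python3 -m inch '[-2,-4,0,0,0,0,0.2, -4,-8,0,0,0,0,0.2, -6,-12,0,0,0,0,0.2, -8,-14,0,0,0,0,0.2, -8,-14,0,0,0,0,0.2]'
python3 - <<'E'
from h import *
for n in("side","top"):
    im=bot.capture(n); cv2.imwrite(f"pics/{n}10.png",im[:,:,::-1])
a=cv2.imread("pics/top10.png");b=cv2.imread("pics/side10.png")
cv2.imwrite("pics/c10.png",np.hstack([cv2.resize(a[160:270,105:260],None,fx=2.58,fy=2.58),cv2.resize(b[130:235,175:280],None,fx=2.7,fy=2.7)])) if 0 else None
cv2.imwrite("pics/c10t.png",cv2.resize(a[160:270,105:260],None,fx=5,fy=5,interpolation=cv2.INTER_CUBIC))
cv2.imwrite("pics/c10s.png",cv2.resize(b[130:235,175:280],None,fx=5.6,fy=5.6,interpolation=cv2.INTER_CUBIC))
print(state())
E
```

```text
time: 24.25
tool_pos: [610.4, -31.3, 149.9]
tcp_rot: [-3.136, -0.004, -0.187]
contact_force: [1.3, -0.3, 0.7]
grip_width: 35.9
time: 24.75
tool_pos: [528.1, -174.3, 150.2]
tcp_rot: [-3.137, -0.002, -0.191]
contact_force: [-0.2, 0.2, -0.5]
grip_width: 55.3
{'time': np.float64(24.85), 'tool_pos': array([ 530.26 , -171.851,  150.231]), 'tcp_rot': array([-3.136, -0.004, -0.189]), 'contact_force': array([ 0.361, -0.145, -0.419]), 'grip_width': np.float64(55.47)}
```

View pics/c10t.png

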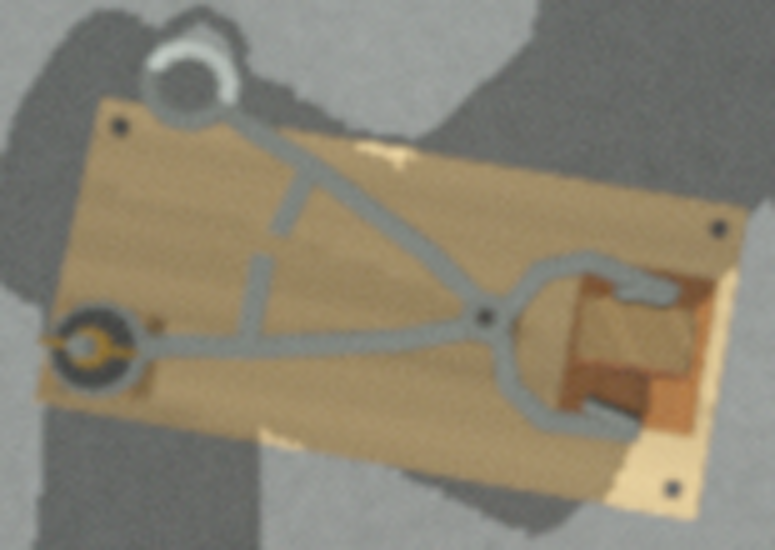

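View pics/c10s.png

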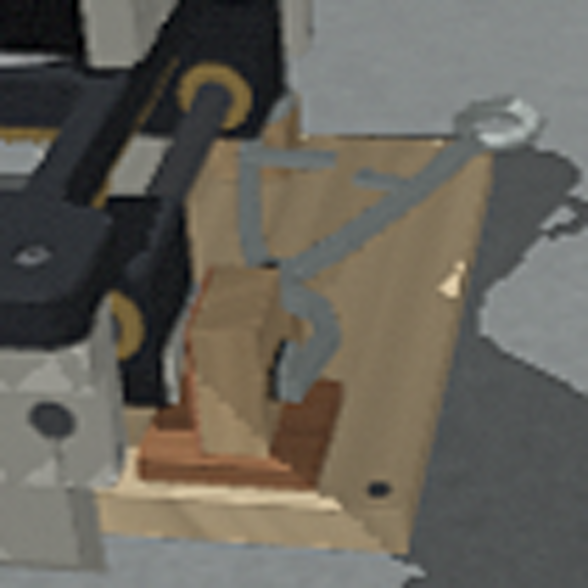

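```bash
python3 - <<'E'
from h import *
np.set_printoptions(precision=1,suppress=True)
T=lambda x,y:cr(x,y,5,105,160); S=lambda x,y:cr(x,y,5.6,175,130)
C=[]
for a,b in [((583,297),(285,269)),((576,360),(208,266)),((698,309),(272,333)),((689,375),(190,326))]:
    q=atz("top",T(*a),76);C.append(q);print(tri(T(*a),S(*b)),q, atz("side",S(*b),76))
C=np.array(C);print(C.mean(0), C[0]-C[2],C[1]-C[3],C[0]-C[1])
e=(C[0]+C[1]-C[2]-C[3]);print("ang of x",np.arctan2(-e[1],-e[0]))
E
```

```text
(array([563. ,  38.4,  73.3]), np.float64(2.9265255933524266)) [561.3  38.   76. ] [564.6  34.2  76. ]
(array([539.2,  40.7,  74.6]), np.float64(0.13954055221801523)) [539.2  40.6  76. ] [539.3  38.4  76. ]
(array([558.6,  -2.4,  74.5]), np.float64(4.2796858043590476)) [556.4  -2.6  76. ] [560.8  -4.3  76. ]
(array([534.2,   1. ,  76.6]), np.float64(1.956838922185954)) [533.2   0.9  76. ] [535.1   2.1  76. ]
[547.5  19.2  76. ] [ 4.9 40.7  0. ] [ 5.9 39.7  0. ] [22.1 -2.6  0. ]
ang of x -1.70509674993431
```

```bash
python3 -m inch '[0.4,4.5,0,0,0,1.5,0.4, 0.8,9,0,0,0,1.5,0.4, 1.2,13.5,0,0,0,1.5,0.4, 1.6,17,-2,0,0,1.5,0.4, 1.77,19.1,-4,0,0,1.5,0.4]'
python3 - <<'E'
from h import *
for n in("side","top"):
    im=bot.capture(n); cv2.imwrite(f"pics/{n}11.png",im[:,:,::-1])
b=cv2.imread("pics/side11.png")
cv2.imwrite("pics/c11s.png",cv2.resize(b[110:235,160:285],None,fx=4.8,fy=4.8,interpolation=cv2.INTER_CUBIC))
print(state())
E
```

```text
time: 25.35
tool_pos: [548.9, 23.3, 110.5]
tcp_rot: [-3.135, -0.006, -0.158]
contact_force: [-0.4, -0.2, 0.0]
grip_width: 64.4
{'time': np.float64(25.45), 'tool_pos': array([546.563,  23.391, 107.918]), 'tcp_rot': array([-3.135e+00,  1.000e-03, -1.570e-01]), 'contact_force': array([ 0.004, -0.52 ,  0.811]), 'grip_width': np.float64(64.068)}
```

View pics/c11s.png

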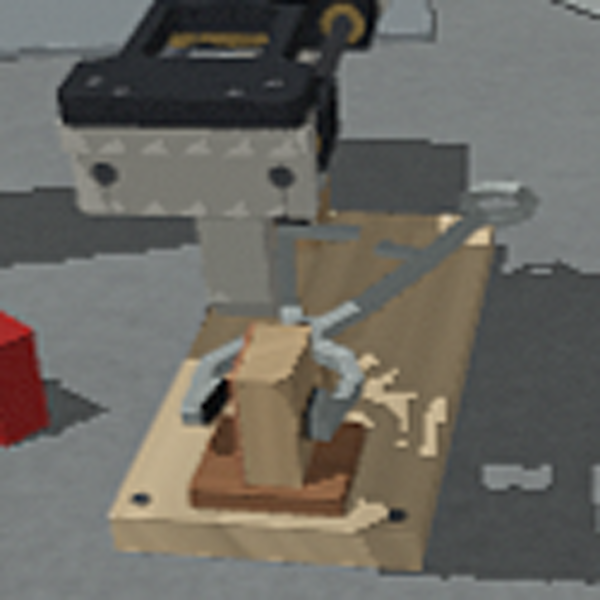

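```bash
python3 -m inch '[0.15,-0.47,0,0,0,0,0.4, 0.15,-0.47,-0.8,0,0,0,0.4, 0.15,-0.47,-1.6,0,0,0,0.4, 0.15,-0.47,-2.2,0,0,0,0.4, 0.15,-0.47,-2.5,0,0,0,0.4]'
python3 - <<'E'
from h import *
for n in("side","top"):
    im=bot.capture(n); cv2.imwrite(f"pics/{n}12.png",im[:,:,::-1])
b=cv2.imread("pics/side12.png")
cv2.imwrite("pics/c12s.png",cv2.resize(b[110:235,160:285],None,fx=4.8,fy=4.8,interpolation=cv2.INTER_CUBIC))
print(state())
E
```

```text
time: 25.95
tool_pos: [547.7, 18.1, 82.2]
tcp_rot: [-3.135, 0.002, -0.158]
contact_force: [-0.1, 0.5, -0.6]
grip_width: 64.3
{'time': np.float64(26.05), 'tool_pos': array([547.772,  18.298,  82.413]), 'tcp_rot': array([-3.135e+00,  2.000e-03, -1.580e-01]), 'contact_force': array([-0.487,  0.055,  0.068]), 'grip_width': np.float64(64.347)}
```

View pics/c12s.png

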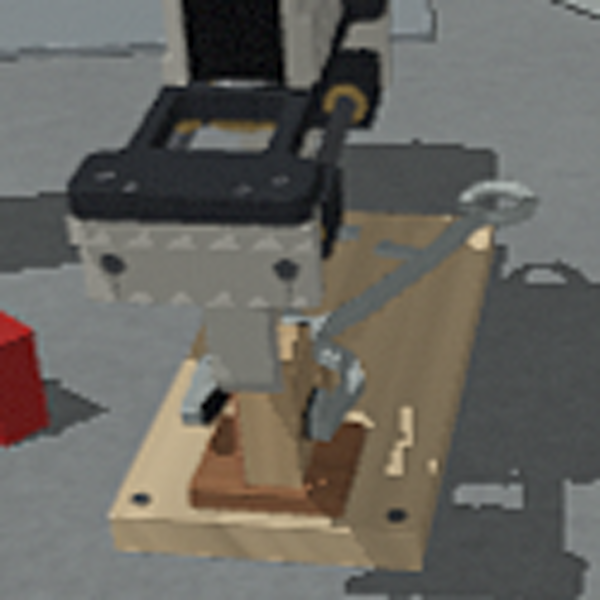

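```bash
python3 -m inch '[0.1,0.04,-0.6,0,0,0,0.4, 0.1,0.04,-1.2,0,0,0,0.4, 0.1,0.04,-1.8,0,0,0,0.4, 0.1,0.04,-2.3,0,0,0,0.4, 0.1,0.04,-2.6,0,0,0,0.4]'
python3 -m inch '[0,0,0,0,0,0,0, 0,0,0,0,0,0,-0.2, 0,0,0,0,0,0,-0.3, 0,0,0,0,0,0,-0.4, 0,0,0,0,0,0,-0.5]'
python3 -m inch '[0,0,0,0,0,0,-0.7, 0,0,0,0,0,0,-0.8, 0,0,0,0,0,0,-1, 0,0,0,0,0,0,-1, 0,0,0,0,0,0,-1]'
```

```text
time: 26.55
tool_pos: [548.5, 18.8, 55.7]
tcp_rot: [-3.136, 0.003, -0.157]
contact_force: [0.5, 0.1, 0.2]
grip_width: 64.2
time: 27.05
tool_pos: [548.7, 18.8, 56.0]
tcp_rot: [-3.135, 0.002, -0.158]
contact_force: [-0.8, -0.7, 1.6]
grip_width: 40.1
time: 27.55
tool_pos: [548.6, 18.8, 55.9]
tcp_rot: [-3.135, 0.002, -0.157]
contact_force: [0.2, -0.4, -0.5]
grip_width: 39.9
```

```bash
python3 -m inch '[0,0,0.4,0,0,0,-1, 0,0,1.2,0,0,0,-1, 0,0,2.5,0,0,0,-1, 0,0,4,0,0,0,-1, 0,0,6,0,0,0,-1]'
python3 -m inch '[0,-2,0.5,0,0,0,-1, -0.1,-5,0.5,0,0,0,-1, -0.1,-8.5,0.5,0,0,0,-1, -0.2,-12,0.5,0,0,0,-1, -0.2,-15.5,0.5,0,0,0,-1]'
python3 -m inch '[0,-3,0,0,0,0,-1, -0.1,-6,0,0,0,0,-1, -0.1,-8.5,0,0,0,0,-1, -0.2,-10.5,0,0,0,0,-1, -0.2,-11.3,0,0,0,0,-1]'
python3 - <<'E'
from h import *
for n in("side","top"):
    im=bot.capture(n); cv2.imwrite(f"pics/{n}13.png",im[:,:,::-1])
print(state())
E
```

```text
time: 28.05
tool_pos: [548.5, 18.8, 117.2]
tcp_rot: [-3.135, 0.002, -0.158]
contact_force: [0.2, 0.3, -0.2]
grip_width: 39.9
time: 28.55
tool_pos: [546.5, -137.6, 123.5]
tcp_rot: [-3.136, 0.001, -0.157]
contact_force: [-0.0, -0.9, -1.4]
grip_width: 39.6
time: 29.05
tool_pos: [544.5, -252.6, 124.6]
tcp_rot: [-3.137, -0.0, -0.159]
contact_force: [0.2, 0.5, 0.1]
grip_width: 39.9
{'time': np.float64(29.15), 'tool_pos': array([ 544.564, -251.376,  124.213]), 'tcp_rot': array([-3.136,  0.   , -0.159]), 'contact_force': array([ 0.618,  0.806, -0.412]), 'grip_width': np.float64(39.235)}
```

View pics/side13.png

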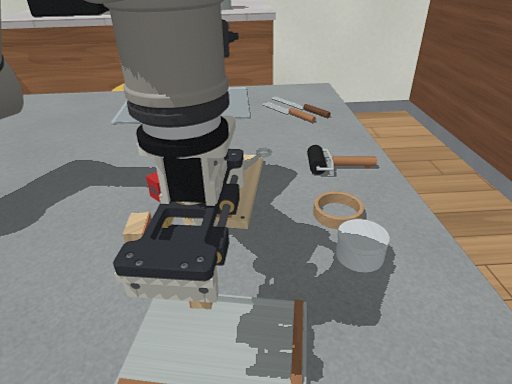

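View pics/top13.png

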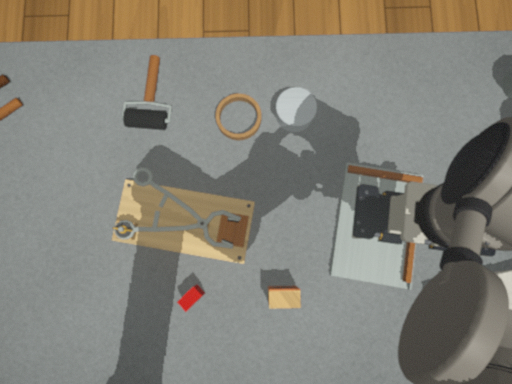

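```bash
python3 -m inch '[0,0,-2,0,0,0,-1, 0,0,-4,0,0,0,-1, 0,0,-6,0,0,0,-1, 0,0,-7.5,0,0,0,-1, 0,0,-8.2,0,0,0,-1]'
python3 -m inch '[0,0,-0.2,0,0,0,-1, 0,0,-0.4,0,0,0,-1, 0,0,-0.6,0,0,0,-1, 0,0,-0.8,0,0,0,-1, 0,0,-0.9,0,0,0,-1]'
python3 - <<'E'
from h import *
im=bot.capture("side"); cv2.imwrite("pics/side14.png",cv2.resize(im[270:384,110:320,::-1],None,fx=3.7,fy=3.7,interpolation=cv2.INTER_CUBIC))
print(state())
E
```

```text
time: 29.65
tool_pos: [544.1, -249.6, 41.1]
tcp_rot: [-3.135, 0.002, -0.157]
contact_force: [-0.7, -0.7, -0.7]
grip_width: 39.5
time: 30.15
tool_pos: [544.3, -249.7, 32.4]
tcp_rot: [-3.135, 0.002, -0.157]
contact_force: [0.2, -0.2, -0.4]
grip_width: 40.0
{'time': np.float64(30.2), 'tool_pos': array([ 544.095, -249.628,   32.129]), 'tcp_rot': array([-3.135e+00,  2.000e-03, -1.580e-01]), 'contact_force': array([-0.532,  0.008, -0.843]), 'grip_width': np.float64(39.74)}
```

View pics/side14.png

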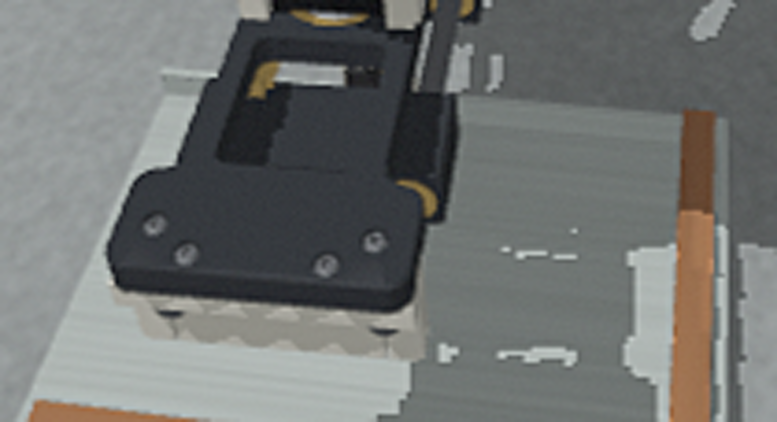

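```bash
python3 -m inch '[0,0,-0.04,0,0,0,-1, 0,0,-0.08,0,0,0,-1, 0,0,-0.12,0,0,0,-1, 0,0,-0.16,0,0,0,-1, 0,0,-0.16,0,0,0,-1]'
python3 -m inch '[0,0,-0.02,0,0,0,-1, 0,0,-0.04,0,0,0,-1, 0,0,-0.06,0,0,0,-1, 0,0,-0.06,0,0,0,-1, 0,0,-0.06,0,0,0,-1]'
```

```text
time: 30.7
tool_pos: [544.1, -249.6, 30.5]
tcp_rot: [-3.135, 0.002, -0.158]
contact_force: [0.1, 0.3, -0.6]
grip_width: 39.9
time: 31.2
tool_pos: [544.1, -249.6, 30.0]
tcp_rot: [-3.135, 0.002, -0.158]
contact_force: [-0.4, 0.0, 1.1]
grip_width: 40.0
```

```bash
python3 -m inch '[0,0,-0.03,0,0,0,-1, 0,0,-0.06,0,0,0,-1, 0,0,-0.06,0,0,0,-1, 0,0,-0.06,0,0,0,-1, 0,0,-0.06,0,0,0,-1]'
```

```text
time: 31.7
tool_pos: [544.1, -249.6, 29.9]
tcp_rot: [-3.135, 0.002, -0.158]
contact_force: [-1.5, 0.9, 4.6]
grip_width: 39.8
```

Seated (4.6 N, z stopped at 29.9). Release gently and retreat.

```bash
python3 -m inch '[0,0,0,0,0,0,-0.1, 0,0,0,0,0,0,0, 0,0,0,0,0,0,0.2, 0,0,0,0,0,0,0.4, 0,0,0,0,0,0,0.5]'
python3 -m inch '[0,0,0.5,0,0,0,0.5, 0,0,1.5,0,0,0,0.5, 0,0,4,0,0,0,0.5, 0,0,8,0,0,0,0.5, 0,0,12,0,0,0,0.5]'
python3 -m inch '[-4,-1,0,0,0,0,0.5, -8,-3,0,0,0,0,0.5, -11,-6,0,0,0,0,0.5, -13,-10,0,0,0,0,0.5, -15,-14,0,0,0,0,0.5]'
python3 -m inch '[-4,-4,2,0,0,0,0.5, -6,-8,2,0,0,0,0.5, -8,-10,2,0,0,0,0.5, -8,-10,2,0,0,0,0.5, -8,-10,2,0,0,0,0.5]'
python3 - <<'E'
from h import *
for n in("side","top"):
    im=bot.capture(n); cv2.imwrite(f"pics/{n}15.png",im[:,:,::-1])
print(state())
E
```

```text
time: 32.2
tool_pos: [544.1, -249.6, 29.8]
tcp_rot: [-3.135, 0.002, -0.158]
contact_force: [-0.4, 0.3, 0.1]
grip_width: 65.5
time: 32.7
tool_pos: [543.9, -249.4, 151.7]
tcp_rot: [-3.135, 0.002, -0.158]
contact_force: [1.3, -0.3, -0.0]
grip_width: 68.8
time: 33.2
tool_pos: [392.9, -390.7, 153.2]
tcp_rot: [-3.136, 0.001, -0.157]
contact_force: [0.2, -0.2, -0.2]
grip_width: 68.8
time: 33.7
tool_pos: [312.5, -490.9, 173.7]
tcp_rot: [-3.136, 0.001, -0.159]
contact_force: [-0.4, 0.1, -0.3]
grip_width: 68.9
{'time': np.float64(33.8), 'tool_pos': array([ 313.619, -489.821,  173.55 ]), 'tcp_rot': array([-3.136e+00,  1.000e-03, -1.560e-01]), 'contact_force': array([-0.486,  0.414,  1.014]), 'grip_width': np.float64(69.18)}
```

View pics/side15.png

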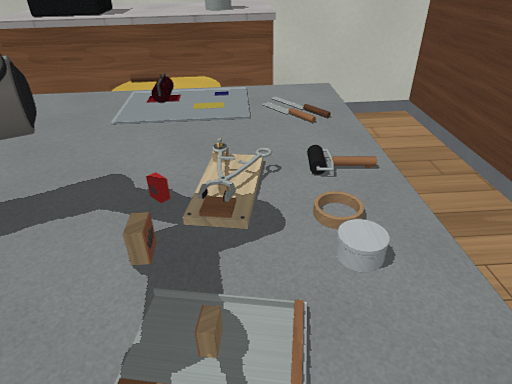

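View pics/top15.png

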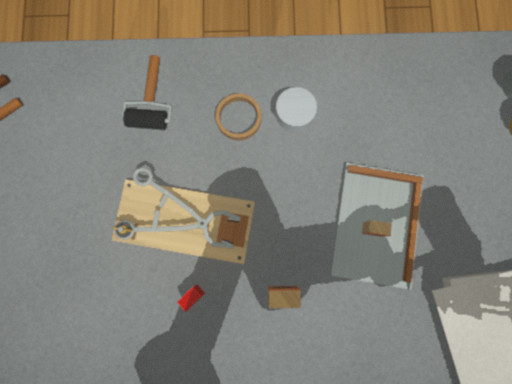

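```bash
python3 -c "
from plant import bot
print(bot.close_job())"
```

```text
the job is handed in; nothing more can be done
None
```

The job is handed in at about 34 s of the 72 s. No verdict was reported.

- **Clamping:** I pushed the free handle closed until the second click. The force fell at the two places I took for the clicks. It dropped from about 6.5 to 4 N at the first and from about 12.4 to 9.3 N at the second, about 4.5 mm further on. I then took the hand fully off for more than 4 s; a picture showed the handle holding at about 0.22 rad.
- **Release:** I pressed the shank straight down. The highest force I read was 5.6 N, and I swung the handle out until the ratchet teeth were clear, then on to wide open.
- **Block:** I gripped it on its wooden end faces (39.9 mm), lifted it out and lowered it onto the galley floor until I felt contact at about 4.6 N. I then opened the fingers and moved away.

**Last checks:** The final pictures show the block upright on the free galley floor, at pixel (377, 229) from above and (208, 330) from the side. The clamp is open and the tin, tape, brayer and other blocks look unmoved.

**What disagreed:**
- **Press depth:** the press went to about 3 mm by tool height, but the force suggested about 1.5 mm. Both are below the 5 mm that counts as bent.
- **Handle position:** the handle ended slightly wider open than it started.
- **Block position:** clamping moved the block a few millimetres against the fixed jaw, so I measured it again before gripping.

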